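Return two loose sockets to their graded pockets and shut the case

TASK

Two loose sockets stand on the bench; put each back in the open socket case, fully down in the pocket of its own size (the smallest pocket that takes it), then shut the lid all the way. The socket on the ratchet is still in use: leave it and everything else on the bench where it is.

Things in the scene. Friction and masses are not known exactly. Their poses are not given: they have to be found in the camera images.
- socket_a_mid (a point): Centre (half-way up) of the smaller loose socket: plain steel mid-depth socket, a cylinder 22 mm outside diameter, 60 mm long, about 90 g, standing upright on the bench with its mouth down and its square drive hole on top. z axis along the cylinder, up. The foot has a 2 mm wide, 3 mm high chamfer. Underside 30 mm below this point.
- socket_b_mid (a point): Centre (half-way up) of the larger loose socket: same steel socket but 30 mm outside diameter, 60 mm long, about 150 g, standing upright, mouth down. z axis up; 2 mm wide, 3 mm high chamfer at the foot; underside 30 mm below this point.
- case: Open socket case, fixed: grey deck 38 mm up in a dark steel case 106 (its x) x 276 (its y) x 40 mm high. Origin: centre of underside; x to the hinge (far side), y left, z up. Six round pockets in one row on x = 0, smallest at +y, 30 mm deep, 2 mm wider than their sockets: a seated socket has its centre at deck height. A larger pocket takes a socket slackly, a smaller one refuses it.
- pocket1 (a point): Centre of the mouth of pocket 1, at deck height (38 mm above the bench); hole diameter 20 mm, for a socket of 18 mm; holds its own 18 mm socket at the start. Same axes as the case; case y = 105 mm.
- pocket2 (a point): Centre of the mouth of pocket 2, at deck height (38 mm above the bench); hole diameter 24 mm, for a socket of 22 mm; empty at the start. Same axes as the case; case y = 71 mm.
- pocket3 (a point): Centre of the mouth of pocket 3, at deck height (38 mm above the bench); hole diameter 28 mm, for a socket of 26 mm; empty at the start. Same axes as the case; case y = 33 mm.
- pocket4 (a point): Centre of the mouth of pocket 4, at deck height (38 mm above the bench); hole diameter 32 mm, for a socket of 30 mm; empty at the start. Same axes as the case; case y = -9 mm.
- pocket5 (a point): Centre of the mouth of pocket 5, at deck height (38 mm above the bench); hole diameter 36 mm, for a socket of 34 mm; empty at the start. Same axes as the case; case y = -55 mm.
- pocket6 (a point): Centre of the mouth of pocket 6, at deck height (38 mm above the bench); hole diameter 40 mm, for a socket of 38 mm; holds its own 38 mm socket at the start. Same axes as the case; case y = -105 mm.
- set_socket1_mid (a point): Centre of the 18 mm diameter, 60 mm long steel socket already seated in pocket 1; it stays there.
- set_socket6_mid (a point): Centre of the 38 mm diameter, 60 mm long steel socket already seated in pocket 6; it stays there.
- lid (a joint): Lid angle in rad: 0 shut, grows as it opens, at most 1.92 (leaning back past upright); starts 1.7 to 1.9. Stiff hinge of about 0.22 N m friction: the lid stays wherever it is left (0.25 kg), so it must be pushed all the way down. No catch to fasten.
- hinge (a point): Middle of the hinge line: far edge of the case at rim height (case x = 53 mm, z = 40 mm). The hinge axis is the case's y axis; with the lid shut, the lid reaches 106 mm from here towards case -x.
- lid_edge (a point): Middle of the lid's free edge, on its outer face. Lid: steel tray 106 x 276 mm, 38 mm deep. Shut, this point is 106 mm towards case -x from the hinge and 38 mm above it (flat lid top 78 mm above the bench). Open, it is at the top of the lid's back, the lid rising to about 145 mm above the bench, outer face away from the robot. Own x axis: along the lid to the hinge; z: out of the outer face.
- ratchet: Bystander: ratchet handle lying on the bench near the robot, about 220 mm long, up to 34 mm high, with a 26 mm socket fitted on it lying on its side; it is in use and stays where it is. Origin on the bench near its middle.
- gauge: Bystander: round aluminium tyre pressure gauge, 62 mm across, 23 mm high, with a stem 40 mm long. Origin under the centre of the dial.
- tin: Bystander: black rectangular tin with clip-on lid, 97 x 66 x 33 mm. Origin under its centre.
- scraper: Bystander: red plastic scraper, 155 mm long, 56 mm wide at the blade, 10 mm high, lying flat. Origin under its middle.
- sprocket: Bystander: flat steel sprocket, 97 mm across, 4 mm thick, lying flat. Origin under its centre.
- lube: Bystander: upright white bottle of chain lube, 46 mm diameter, 138 mm high. Origin under its centre.

How it is judged:
By the outcome, as a careful person would: the job done as asked, in the order asked, and still so for the second after the job is handed in, with the robot touching nothing.
It also fails if it takes over 72 s, if anything falls off the work surface, if the arm or the gripper's body presses on something with over 40 N, if the wrist force passes 120 N, or if a joint passes its speed limit or range.

ROBOT

A 6-joint arm with a two-finger parallel gripper is mounted at the origin on the work surface. World frame = base frame: x ahead of the robot, y to its left, z up, the work surface at z = 0. Lengths are in mm, angles in rad, forces in N, time in s.
With the tool pointing down it reaches from about 275 to 750 mm from the base axis. Payload 10.2 kg.
Tool frame: the origin (TCP) lies midway between the tips of the shut fingers; the grasp point (between the pads) lies 19 mm behind it (ctrl.pinch_z is the distance from the TCP to the grasp point, in mm); x points along the fingers, z is the direction in which the jaws open and shut, and the axes are right-handed (so a half turn about x gives the same grasp; the last joint's range is limited). The gripper opens to 85 mm and grips with 20 to 120 N. Pads are 22 mm wide; open, the fingers measure 114 mm over their backs; the gripper's body (76 mm by 85 mm) begins 54 mm behind the grasp point. The pads swing forward as they close: fully open they stand 13 mm farther back than shut.
Start: joints at [-1.418, 0.313, 1.498, -0, 1.331, -0.223], TCP at [192.672, -488.374, 231.294] pointing down, gripper open.
Joint ranges: [-2.94, 2.94], [-0.97, 2.17], [0.19, 2.56], [-1.23, 4.37], [0.02, 3.11], [-2.88, 2.88]. Speed limits (rad/s): [2.39, 2.39, 3.01, 3.14, 3.14, 3.14].

INTERFACE

Orientations are given as a unit quaternion [w, x, y, z].
In Python, from rig import ctrl, capture, workorder, nets gives the robot as it stands. The module is installed in compiled form; this text tells all that it offers.
- The arm moves only by the tool send_rows, never from a script. Its argument "rows" is text: rows parted by semicolons, each of 5 numbers parted by spaces: the opening, from 0 (shut) to 1 (fully open), then the shift along the tool's x, y, z in cm, then the turn about the tool's x in units of 5 degrees (1.0 is 5 degrees). In form: grip x y z yaw; .... A call has 1 to 12 rows; each row is the pose to reach, as a shift and turn from the pose commanded when the call began, along the tool's axes at that moment; what a row does not reach only later rows make up. A row lasts 1/10 s, in which the tool goes at most 50 mm and 8.59 degrees, less where a joint would pass 70% of its speed; a pose out of reach is approached as far as the arm can. A call with a gripper value outside its range is refused whole. The fingers move at their own pace and stop on an object; "grip_force" is the grip in N (left out, the last holds). Time passes only in rows, so rows that repeat a pose let the fingers close. It gives the time, the measured TCP pose, the force and the opening at its end, in the units of the state.
- ctrl.sense(): the state, without advancing time (a new reading comes with each control period).
- capture(name): name is "side" or "top"; returns a dict with "pixels" (480x640x3 uint8, red, green, blue), "intrinsics" (3x3 intrinsics, pixels), "dist" ([k1, k2, p1, p2, k3] as OpenCV has them; the pictures are not rectified), "view" (4x4, takes a point from world to camera coordinates). Camera axes: x right, y down, z forward; pixel columns grow to the right and rows downward; lengths in mm; the calibration is good to about 2 mm. A picture is of the moment at which its call begins. There is no depth.
- workorder.finish_job(): hands the job in, once; it reports no verdict.
Trained networks look in a picture, given as the dict that the camera call returned (one of the last four; its "shot" number tells which), for a name from the list of things; names that differ only in an ending like _2 or _b are one class to them, and where a whole thing is asked for, a point or a joint stands for the part that bears it (a point fixed in the world has none). Each returns a list of dicts, best first, with "confidence" (0 to 1); they miss things now and then, are a little off and sometimes report something else, mostly with a low value. They report only what shows in the picture. A call takes as long as a camera call.
- nets.boxes_of(picture, target): "location" ([x, y, z] in mm, in world coordinates, good to about 4 mm: the middle of the surface that is visible of it).
- nets.spot_point(picture, target): "location" ([x, y, z] in mm, in world coordinates, good to about 4 mm: a listed point, or the origin of a listed thing).
The state is a dict: "time_s": time; "joints": joint angles; "dq": joint speeds; "tau": joint torques, N m; "eef_pos": TCP position; "ee_rot": TCP orientation; "force": force on the tool from outside, world axes, zero at the start; "wrist_torque": the same for the moment, N m; "grip_width": opening from 0.0 (shut) to 1.0 (fully open).
Only numpy, scipy, OpenCV 4.12 (cv2) and the standard library are available. Lean on these libraries where they do the work, as an engineer would, in place of code of your own. Each camera call takes 0.05 s, during which the arm holds its last target.

## Working session

There is one attempt and no reset: what is moved stays moved. The work goes in short steps, Python scripts to look and compute and a tool call to move; the robot and the scene stay as the last step left them, time stands still between calls to the robot, and variables do not carry over. Pictures are saved under pics/ and viewed, and the job is handed in when it is done.

Besides the shell and the picture viewer there is one more tool, called after "Call:" by a JSON object that holds its "method" and its "body". send_rows: Moves the arm, as the interface text tells. Its arguments: {"type":"object","properties":{"rows":{"type":"string"},"grip_force":{"type":"number"}},"required":["rows"]}

```bash
mkdir -p pics; ls
python3 - <<'E'
from rig import ctrl,capture,workorder,nets
import cv2
for n in ("top","side"):
    p=capture(n); cv2.imwrite(f"pics/{n}0.png",p["pixels"][:,:,::-1])
    print(n,p["intrinsics"].tolist(),p["dist"],p["view"].round(3).tolist())
    for t in ["socket_a_mid","socket_b_mid","case","pocket1","pocket2","pocket3","pocket4","pocket5","pocket6","hinge","lid_edge","ratchet","gauge","tin","scraper","sprocket","lube"]:
        print(t,[(round(r["confidence"],2),[round(float(v)) for v in r["location"]]) for r in nets.spot_point(p,t)][:3])
print(ctrl.sense(), ctrl.pinch_z)
E
```

```text
pics
top [[560.1571903411078, 0.0, 325.0281247283715], [0.0, 560.1571903411078, 234.28310025511135], [0.0, 0.0, 1.0]] [0.04507374 0.         0.         0.         0.        ] [[0.008, -1.0, 0.002, -2.447], [-0.99, -0.008, -0.142, 566.179], [0.142, -0.001, -0.99, 1260.192], [0.0, 0.0, 0.0, 1.0]]
socket_a_mid [(0.68, [539, 329, 30]), (0.42, [526, -315, 26])]
socket_b_mid [(0.61, [528, -316, 26])]
case [(0.73, [520, 11, 1])]
pocket1 [(0.95, [528, 120, 40]), (0.79, [524, 87, 38]), (0.72, [513, -90, 39])]
pocket2 [(0.95, [528, 120, 40]), (0.79, [524, 87, 38]), (0.72, [513, -90, 39])]
pocket3 [(0.95, [528, 120, 40]), (0.79, [524, 87, 38]), (0.72, [513, -90, 39])]
pocket4 [(0.95, [528, 120, 40]), (0.79, [524, 87, 38]), (0.72, [513, -90, 39])]
pocket5 [(0.95, [528, 120, 40]), (0.79, [524, 87, 38]), (0.72, [513, -90, 39])]
pocket6 [(0.95, [528, 120, 40]), (0.79, [524, 87, 38]), (0.72, [513, -90, 39])]
hinge [(0.69, [488, 479, -1]), (0.63, [574, 8, 38])]
lid_edge [(0.62, [624, 12, 137]), (0.48, [526, 43, 37]), (0.28, [514, -89, 38])]
ratchet [(0.63, [374, -201, 2])]
gauge [(0.59, [389, 172, 2]
[... 1428 characters left out ...]
.36, [538, 332, 28])]
{'time_s': 1.8, 'joints': array([-1.41841054e+00,  3.12943419e-01,  1.49771258e+00,  1.51061455e-06,
        1.33094543e+00, -2.23423967e-01]), 'dq': array([ 0.00143219, -0.00063161, -0.00191138,  0.00028867, -0.00207364,
        0.00124942]), 'tau': array([ 1.29213751e-05, -4.12159610e+01, -2.59900475e+01, -1.54643194e-04,
        5.15286392e-04,  2.34747483e-05]), 'eef_pos': array([ 192.66842372, -488.38582471,  231.26720404]), 'ee_rot': array([ 0.5845976 ,  0.39780108,  0.58460108, -0.39779583]), 'force': array([ 0.54839269, -0.26899405,  0.13198173]), 'wrist_torque': array([ 0.03061939,  0.03011334, -0.01002832]), 'grip_width': 1.0003281754503761} 18.700000000000003
```

View pictures.

View pics/top0.png

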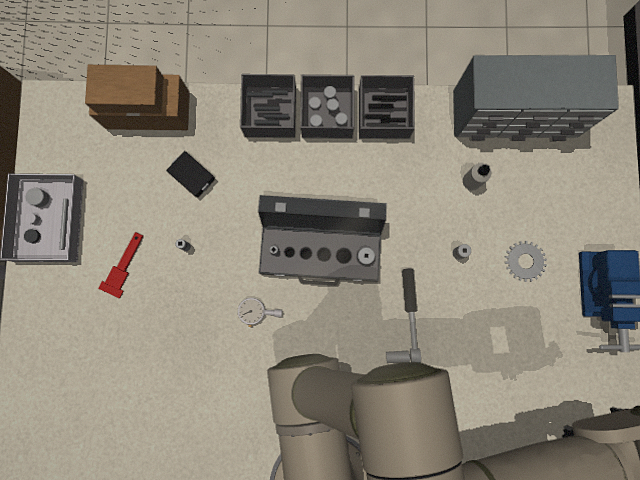

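View pics/side0.png

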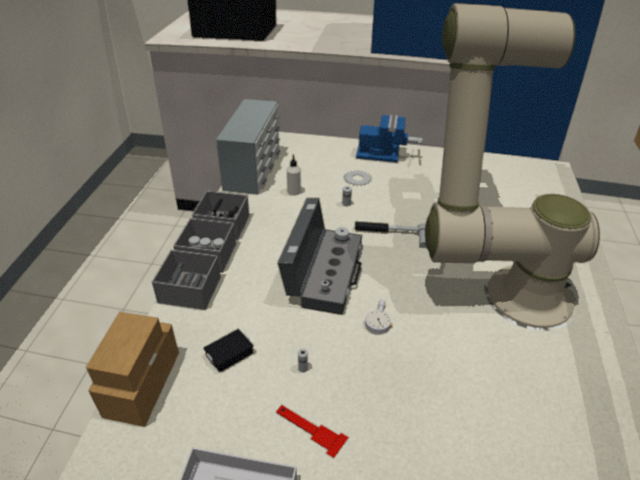

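The top view shows the smaller socket at about (183,245), the larger at (462,252), and the case between columns 260 and 385 with its empty pockets along row 254. I'll refine these from crops.

```bash
cat > h.py <<'E'
import numpy as np,cv2
def ray(p,u,v):
    n=cv2.undistortPoints(np.array([[[u,v]]],float),p["intrinsics"],np.array(p["dist"]))[0,0]
    R=p["view"][:3,:3];t=p["view"][:3,3]
    return -R.T@t, R.T@np.array([n[0],n[1],1])
def atz(p,u,v,z):
    c,d=ray(p,u,v); return c+d*(z-c[2])/d[2]
def proj(p,X):
    X=np.atleast_2d(np.array(X,float)); r,_=cv2.Rodrigues(p["view"][:3,:3])
    return cv2.projectPoints(X,r,p["view"][:3,3],p["intrinsics"],np.array(p["dist"]))[0].reshape(-1,2)
def crop(p,u0,v0,u1,v1,s,name):
    c=p["pixels"][v0:v1,u0:u1,::-1]; cv2.imwrite(name,cv2.resize(c,None,fx=s,fy=s,interpolation=cv2.INTER_CUBIC))
E
python3 - <<'E'
from rig import *
from h import *
import pickle
p=capture("top"); q=capture("side"); pickle.dump((p,q),open("pq.pkl","wb"))
crop(p,255,190,390,290,5.5,"pics/ctop.png")
crop(q,275,195,370,315,5,"pics/cside.png")
ims=[cv2.resize(x[0]["pixels"][x[2]-20:x[2]+20,x[1]-20:x[1]+20,::-1],(390,390),interpolation=cv2.INTER_CUBIC) for x in [(p,183,245),(p,462,252)]]
cv2.imwrite("pics/socktop.png",np.hstack(ims))
ims=[cv2.resize(x[0]["pixels"][x[2]-20:x[2]+20,x[1]-20:x[1]+20,::-1],(390,390),interpolation=cv2.INTER_CUBIC) for x in [(q,303,360),(q,347,196)]]
cv2.imwrite("pics/sockside.png",np.hstack(ims))
E
```

```text
(no output)
```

View pics/ctop.png

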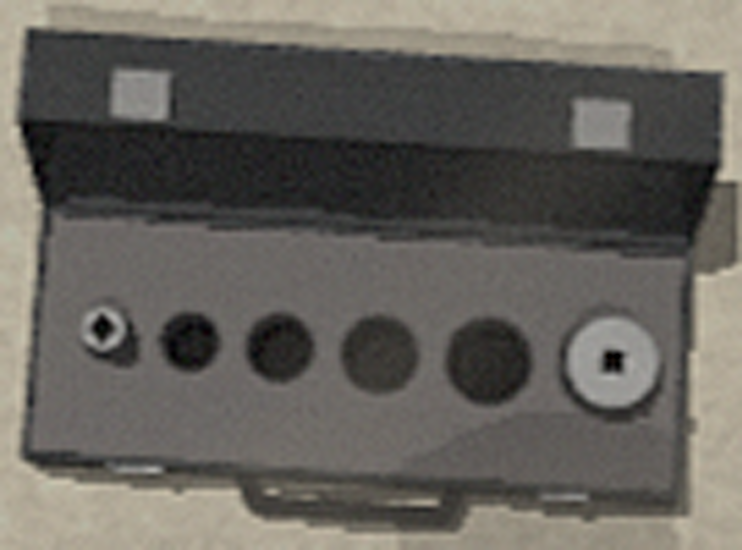

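View pics/cside.png

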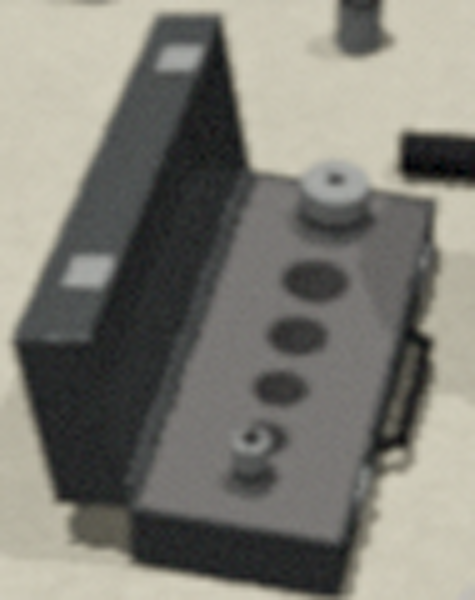

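View pics/socktop.png

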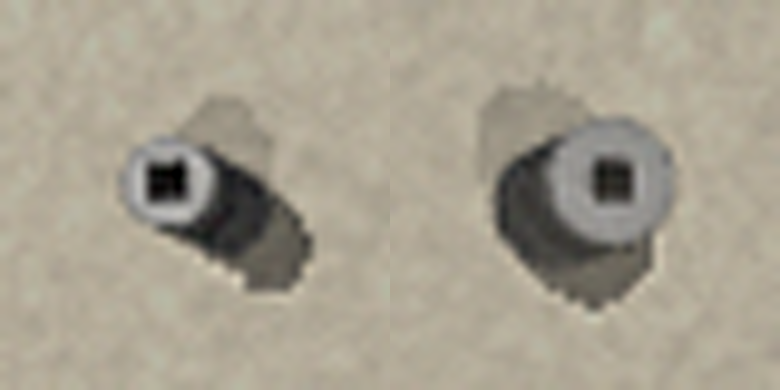

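View pics/sockside.png

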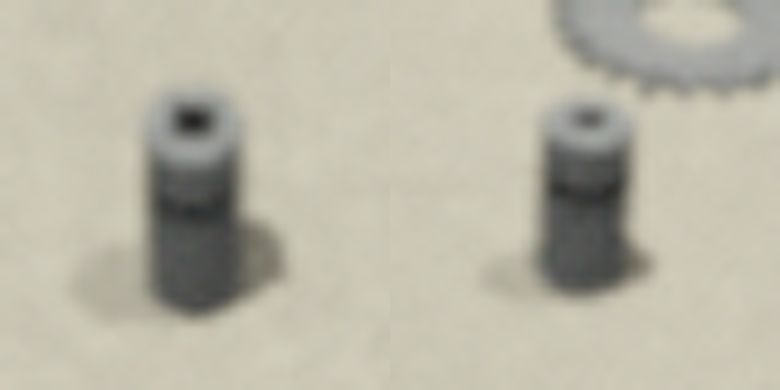

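Run:
```python
from h import *
import pickle
p,q=pickle.load(open("pq.pkl","rb"))
f=lambda x,s,o:(x+.5)/s-.5+o
T={ 's1':(104,329,68,105),'p2':(190,342,38,71),'p3':(280,347,38,33),'p4':(380,355,38,-9),'p5':(489,361,38,-55),'s6':(612,362,68,-105)}
S={ 's1':(252,440,68,105),'p3':(279,388,38,33),'p4':(298,336,38,-9),'p5':(316,281,38,-55),'s6':(335,186,68,-105)}
for cam,D,s,o in ((p,T,5.5,(255,190)),(q,S,5,(275,195))):
    P=[];Y=[]
    for k,(u,v,z,y) in D.items():
        w=atz(cam,f(u,s,o[0]),f(v,s,o[1]),z); P.append(w[:2]);Y.append(y); print(k,w.round(1))
    P=np.array(P);Y=np.array(Y)
    A=np.c_[np.ones(len(Y)),Y]; c,_,_,_=np.linalg.lstsq(A,P,rcond=None)
    print("origin",c[0],"yaxis",c[1],"yaw",np.arctan2(-c[1][0],c[1][1]),"res",(P-A@c).round(1).tolist())
for n,(cam,u,v,u0,v0) in {'a_t':(p,168,182,163,225),'b_t':(p,223,181,442,232),'a_s':(q,193,125,283,340),'b_s':(q,198,122,327,176)}.items():
    print(n,atz(cam,f(u,9.75,u0),f(v,9.75,v0),60).round(1))
```

```text
s1 [526.7 118.5  68. ]
p2 [524.9  85.   38. ]
p3 [523.1  47.1  38. ]
p4 [520.1   5.   38. ]
p5 [517.9 -40.9  38. ]
s6 [514.8 -90.4  68. ]
origin [520.8770921   14.06048914] yaxis [0.05695333 0.99640656] yaw -0.057096600842533055 res [[-0.2, -0.1], [0.0, 0.2], [0.4, 0.1], [-0.3, -0.1], [0.2, -0.2], [-0.1, 0.1]]
s1 [521.9 118.   68. ]
p3 [519.1  46.3  38. ]
p4 [515.6   4.6  38. ]
p5 [512.7 -41.4  38. ]
s6 [510.1 -87.   68. ]
origin [516.23640588  14.16832873] yaxis [0.05833092 0.98018523] yaw -0.059440000244895416 res [[-0.5, 0.9], [0.9, -0.3], [-0.1, -0.7], [-0.3, -1.6], [-0.0, 1.7]]
a_t [540.1 332.3  60. ]
b_t [ 529.7 -314.8   60. ]
a_s [535.4 331.8  60. ]
b_s [ 525.4 -315.3   60. ]
```

```bash
cat >> h.py <<'E'
from scipy.spatial.transform import Rotation as Ro
def plan(s,target,zdir):
    """shift in cm along the tool axes, turn in 5deg units, to bring TCP to target, jaws along zdir (mod 180)"""
    w,x,y,z=s["ee_rot"]; R=Ro.from_quat([x,y,z,w]).as_matrix()
    d=R.T@(np.array(target,float)-s["eef_pos"])/10
    zt=R.T@np.array([*zdir,0.]); a=np.degrees(np.arctan2(-zt[1],zt[2]))
    a=(a+90)%180-90
    print("tool axes",R.T.round(3).tolist()); print("shift",d.round(2),"yaw",round(a/5,2),"alt",round((a-180*np.sign(a))/5,2),"len",np.linalg.norm(d).round(1),"j6",s["joints"][5].round(2),"t",s["time_s"])
    return d,a/5
E
python3 - <<'E'
from rig import ctrl
from h import *
s=ctrl.sense()
plan(s,(527.5,-315,150),(0.057,0.998))
E
```

```text
tool axes [[-0.0, 0.0, -1.0], [0.93, 0.367, -0.0], [0.367, -0.93, -0.0]]
shift [ 8.13 37.51 -3.84] yaw 4.96 alt -31.04 len 38.6 j6 -0.22 t 1.9
```

Call:
{"method": "send_rows", "body": {"rows": "1 8.1 37.5 -3.8 4.96;1 8.1 37.5 -3.8 4.96;1 8.1 37.5 -3.8 4.96;1 8.1 37.5 -3.8 4.96;1 8.1 37.5 -3.8 4.96;1 8.1 37.5 -3.8 4.96;1 8.1 37.5 -3.8 4.96;1 8.1 37.5 -3.8 4.96;1 8.1 37.5 -3.8 4.96;1 8.1 37.5 -3.8 4.96;1 8.1 37.5 -3.8 4.96"}}

```text
time_s: 3.0
eef_pos: [526.9, -316.1, 150.6]
ee_rot: [-0.485, -0.514, -0.485, 0.514]
force: [-0.7, -1.1, 0.0]
grip_width: 0.999
```

Run:
```python
from rig import ctrl
from h import *
s=ctrl.sense();print(s["eef_pos"].round(1))
plan(s,(527.5,-315,36),(0.057,0.998))
```

```text
[ 526.9 -316.1  150.6]
tool axes [[0.0, -0.0, -1.0], [0.998, -0.058, 0.0], [-0.058, -0.998, 0.0]]
shift [11.46  0.05 -0.12] yaw -0.01 alt 35.99 len 11.5 j6 0.9 t 3.0
```

Call:
{"method": "send_rows", "body": {"rows": "1 5 0 0 0;1 9 0 0 0;1 11.4 0 0 0;1 11.4 0 0 0;1 11.4 0 0 0"}}

```text
time_s: 3.5
eef_pos: [527.4, -316.6, 37.7]
ee_rot: [0.486, 0.514, 0.485, -0.514]
force: [-0.8, -0.5, 1.0]
grip_width: 0.997
```

Run:
```python
from rig import *
from h import *
s=ctrl.sense();print(s["eef_pos"].round(1))
p=capture("top");q=capture("side")
a=cv2.resize(p["pixels"][215:290,420:500,::-1],(400,375),interpolation=cv2.INTER_CUBIC)
b=cv2.resize(q["pixels"][150:225,310:390,::-1],(400,375),interpolation=cv2.INTER_CUBIC)
cv2.imwrite("pics/g1.png",np.hstack([a,b]))
```

```text
[ 527.4 -316.6   37.7]
```

View pics/g1.png

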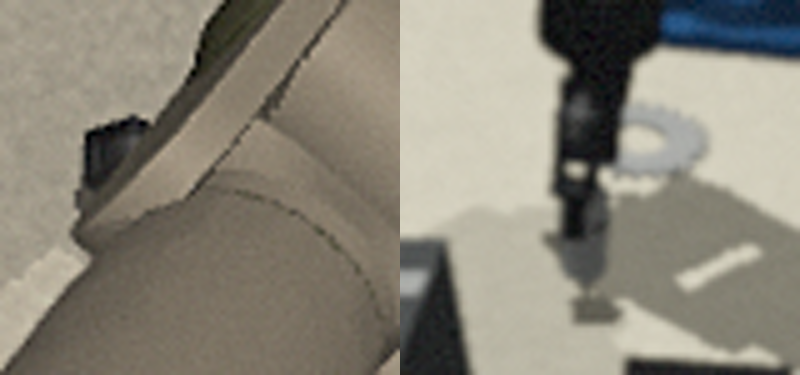

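Call:
{"method": "send_rows", "body": {"rows": "0 0 0 0 0;0 0 0 0 0;0 0 0 0 0;0 0 0 0 0;0 0 0 0 0;0 0 0 0 0;0 0 0 0 0;0 0 0 0 0", "grip_force": 50}}

```text
time_s: 4.4
eef_pos: [527.8, -315.5, 36.7]
ee_rot: [0.486, 0.514, 0.485, -0.514]
force: [0.1, -0.5, 5.6]
grip_width: 0.33
```

Run:
```python
from rig import *
from h import *
s=ctrl.sense();print(s["eef_pos"].round(2),s["grip_width"],s["force"])
q=capture("side")
crop(q,310,150,390,225,7,"pics/g2.png")
```

```text
[ 527.75 -315.49   36.73] 0.3296943023161411 [ 0.14596303 -0.49805171  5.56744008]
```

View pics/g2.png

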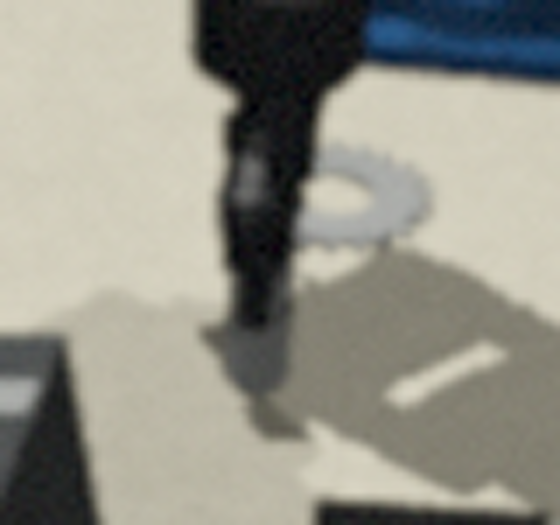

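Run:
```python
from rig import *
from h import *
s=ctrl.sense()
plan(s,(518.2,5.1,130),(0.057,0.998))
```

```text
tool axes [[0.001, -0.0, -1.0], [0.998, -0.057, 0.001], [-0.057, -0.998, 0.0]]
shift [ -9.34  -2.77 -31.95] yaw 0.0 alt -36.0 len 33.4 j6 0.9 t 4.45
```

Call:
{"method": "send_rows", "body": {"rows": "0 -3 0 0 0;0 -7 0 0 0;0 -10 0 -2 0;0 -10 -0.4 -6 0;0 -10 -0.8 -10 0;0 -10 -1.2 -14 0;0 -10 -1.6 -18 0;0 -10 -2 -22 0;0 -10 -2.4 -26 0;0 -10 -2.77 -30 0;0 -9.5 -2.77 -31.95 0;0 -9.34 -2.77 -31.95 0"}}

```text
time_s: 5.65
eef_pos: [517.5, 7.5, 128.9]
ee_rot: [-0.486, -0.513, -0.487, 0.513]
force: [-0.2, -0.7, -1.3]
grip_width: 0.335
```

Call:
{"method": "send_rows", "body": {"rows": "0 0 0 0 0;0 0 0 0 0;0 0 0 0 0;0 0 0 0 0"}}

```text
time_s: 6.05
eef_pos: [518.2, 4.4, 129.7]
ee_rot: [0.485, 0.514, 0.485, -0.514]
force: [-0.5, -0.7, -2.3]
grip_width: 0.332
```

Run:
```python
from rig import *
from h import *
s=ctrl.sense();print(s["eef_pos"].round(2),s["grip_width"],s["force"])
plan(s,(518.2,5.1,85),(0.057,0.998))
```

```text
[518.19   4.43 129.73] 0.3316944032415924 [-0.51056801 -0.67772208 -2.31951211]
tool axes [[0.0, -0.0, -1.0], [0.998, -0.058, 0.0], [-0.058, -0.998, 0.0]]
shift [ 4.47 -0.   -0.07] yaw -0.01 alt 35.99 len 4.5 j6 1.41 t 6.05
```

Call:
{"method": "send_rows", "body": {"rows": "0 2.5 0 -0.05 0;0 4.8 0 -0.05 0;0 4.8 0 -0.05 0;0 4.8 0 -0.05 0;0 4.8 0 -0.05 0"}}

```text
time_s: 6.55
eef_pos: [518.9, 5.4, 82.9]
ee_rot: [0.486, 0.515, 0.485, -0.514]
force: [-0.2, -0.4, -1.7]
grip_width: 0.329
```

Run:
```python
from rig import *
from h import *
s=ctrl.sense();print(s["eef_pos"].round(2),s["grip_width"],s["force"])
q=capture("side");p=capture("top")
crop(q,275,195,370,315,5,"pics/i1.png")
c=np.array([515.9,5.1,38]);th=np.linspace(0,6.28,8)
print(proj(q,[515.7,4.7,38]), [ (np.array(x)-[275,195])*5 for x in proj(q,[515.7,4.7,38])])
```

```text
[518.86   5.39  82.94] 0.3287712666837611 [-0.23964138 -0.35321683 -1.6518595 ]
[[334.14309829 261.81546286]] [array([295.71549145, 334.0773143 ])]
```

View pics/i1.png

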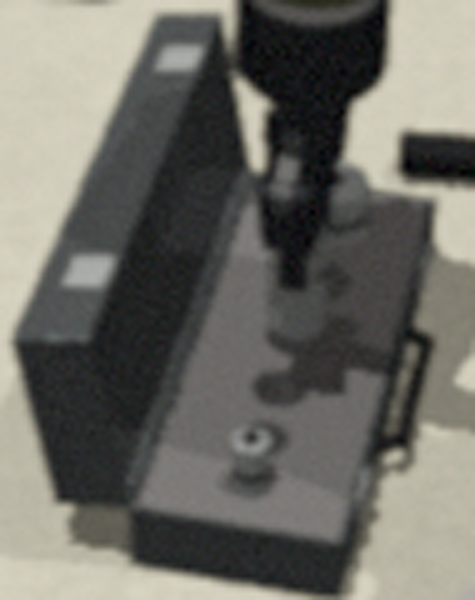

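Call:
{"method": "send_rows", "body": {"rows": "0 0.4 0 0 0;0 0.8 0 0 0;0 1.2 0 0 0;0 1.6 0 0 0;0 1.6 0 0 0"}}

```text
time_s: 7.15
eef_pos: [517.9, 5.5, 65.1]
ee_rot: [-0.485, -0.514, -0.486, 0.514]
force: [-0.4, -2.2, -3.5]
grip_width: 0.331
```

Call:
{"method": "send_rows", "body": {"rows": "0 0.5 0 0 0;0 1 0 0 0;0 1.5 0 0 0;0 1.8 0 0 0;0 2.0 0 0 0;0 2.05 0 0 0;0 2.05 0 0 0"}}

```text
time_s: 7.85
eef_pos: [518.1, 5.6, 45.1]
ee_rot: [-0.486, -0.514, -0.486, 0.514]
force: [-0.3, -3.9, -2.1]
grip_width: 0.333
```

Call:
{"method": "send_rows", "body": {"rows": "0.6 0 0 0 0;0.6 0 0 0 0;0.6 0 0 0 0;0.6 0 0 0 0;0.6 -2 0 0 0;0.6 -6 0 0 0;0.6 -10 0 0 0;0.6 -10 0 0 0"}}

```text
time_s: 8.65
eef_pos: [520.5, 5.4, 150.1]
ee_rot: [0.488, 0.516, 0.483, -0.512]
force: [-0.1, 0.1, 0.0]
grip_width: 0.6
```

Run:
```python
from rig import *
from h import *
s=ctrl.sense();print(s["eef_pos"].round(2),s["grip_width"],s["force"])
q=capture("side")
crop(q,275,195,370,315,5,"pics/i2.png")
plan(s,(538,332,150),(0.998,-0.057))
```

```text
[520.45   5.38 150.13] 0.60035769606735 [-0.1251669   0.14997993  0.02959433]
tool axes [[0.009, -0.002, -1.0], [0.998, -0.057, 0.009], [-0.057, -0.998, 0.001]]
shift [-3.000e-02 -1.000e-01 -3.271e+01] yaw -18.0 alt 18.0 len 32.7 j6 1.41 t 8.65
```

View pics/i2.png

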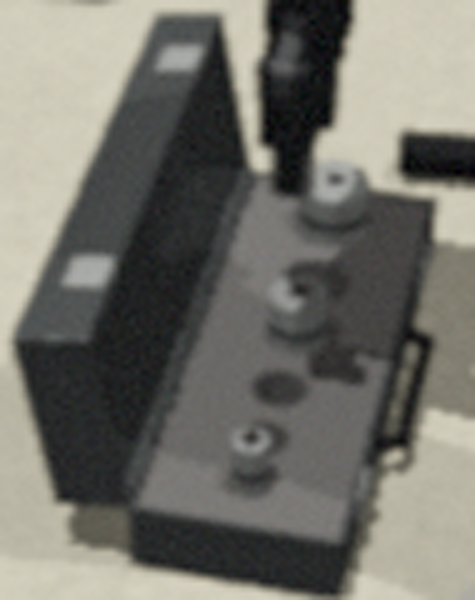

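Call:
{"method": "send_rows", "body": {"rows": "1 0 -0.1 -4 -1.7;1 0 -0.1 -8 -3.4;1 0 -0.1 -12 -5;1 0 -0.1 -16 -6.7;1 0 -0.1 -20 -8.4;1 0 -0.1 -24 -10;1 0 -0.1 -28 -11.7;1 0 -0.1 -31 -13.4;1 0 -0.1 -32.7 -15;1 0 -0.1 -32.7 -16.6;1 0 -0.1 -32.7 -18;1 0 -0.1 -32.7 -18"}}

```text
time_s: 9.9
eef_pos: [535.2, 332.2, 143.5]
ee_rot: [0.706, 0.019, 0.708, -0.02]
force: [-1.1, -0.3, -0.2]
grip_width: 0.999
```

Call:
{"method": "send_rows", "body": {"rows": "1 0 0 0 0;1 0 0 0 0;1 0 0 0 0;1 0 0 0 0"}}

```text
time_s: 10.3
eef_pos: [535.8, 332.1, 145.1]
ee_rot: [0.707, 0.021, 0.707, -0.021]
force: [1.1, -0.0, -0.7]
grip_width: 0.999
```

Run:
```python
from rig import *
from h import *
s=ctrl.sense();print(s["eef_pos"].round(2),s["grip_width"],s["force"])
plan(s,(538,332,36.7),(0.998,-0.057))
```

```text
[535.79 332.11 145.13] 0.9986087490034556 [ 1.14158986 -0.04827941 -0.65125957]
tool axes [[-0.0, -0.0, -1.0], [0.058, 0.998, -0.0], [0.998, -0.058, -0.0]]
shift [10.84  0.    0.22] yaw -0.01 alt 35.99 len 10.8 j6 0.43 t 10.3
```

Call:
{"method": "send_rows", "body": {"rows": "1 4 0 0.22 0;1 8 0 0.22 0;1 10.5 0 0.22 0;1 10.84 0 0.22 0;1 10.84 0 0.22 0;1 10.84 0 0.22 0"}}

```text
time_s: 10.9
eef_pos: [538.9, 332.5, 38.7]
ee_rot: [0.708, 0.021, 0.706, -0.02]
force: [0.0, 1.0, 0.2]
grip_width: 1.0
```

Call:
{"method": "send_rows", "body": {"rows": "0 0 0 0 0;0 0 0 0 0;0 0 0 0 0;0 0 0 0 0;0 0 0 0 0;0 0 0 0 0;0 0 0 0 0;0 0 0 0 0"}}

```text
time_s: 11.7
eef_pos: [538.1, 332.1, 37.1]
ee_rot: [0.707, 0.02, 0.707, -0.02]
force: [-0.5, -0.0, 4.1]
grip_width: 0.238
```

Run:
```python
from rig import *
from h import *
import pickle
s=ctrl.sense();print(s["eef_pos"].round(2),s["grip_width"],s["force"])
q=capture("side")
_,q0=pickle.load(open("pq.pkl","rb"))
im=[cv2.resize(x["pixels"][335:385,278:328,::-1],(400,400),interpolation=cv2.INTER_CUBIC) for x in (q0,q)]
cv2.imwrite("pics/g3.png",np.hstack(im))
print(proj(q,[[535,332,0],[545,332,0]]))
```

```text
[538.08 332.13  37.11] 0.23766251826872323 [-0.52496517 -0.01449127  4.10964056]
[[302.73577712 369.61088079]
 [298.30687031 368.94147688]]
```

View pics/g3.png

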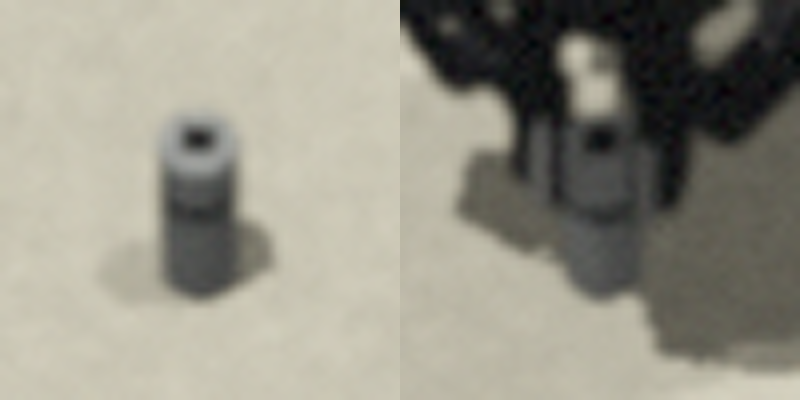

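Run:
```python
from rig import *
from h import *
s=ctrl.sense()
plan(s,(523.5,84.9,130),(0.998,-0.057))
```

```text
tool axes [[0.0, 0.0, -1.0], [0.057, 0.998, 0.0], [0.998, -0.057, 0.0]]
shift [ -9.3  -24.76  -0.04] yaw -0.0 alt 36.0 len 26.5 j6 0.43 t 11.75
```

Call:
{"method": "send_rows", "body": {"rows": "0 -3 0 0 0;0 -7 0 0 0;0 -9.3 -2 0 0;0 -9.3 -6 0 0;0 -9.3 -10 0 0;0 -9.3 -14 0 0;0 -9.3 -18 0 0;0 -9.3 -22 0 0;0 -9.3 -24 0 0;0 -9.3 -24.76 -0.04 0;0 -9.3 -24.76 -0.04 0;0 -9.3 -24.76 -0.04 0"}}

```text
time_s: 12.95
eef_pos: [523.4, 85.8, 129.6]
ee_rot: [0.707, 0.02, 0.707, -0.02]
force: [0.3, -0.7, -0.3]
grip_width: 0.235
```

Call:
{"method": "send_rows", "body": {"rows": "0 2.5 0 0 0;0 4.8 0 0 0;0 4.8 0 0 0;0 4.8 0 0 0;0 4.8 0 0 0;0 4.8 0 0 0"}}

```text
time_s: 13.55
eef_pos: [524.0, 85.1, 82.9]
ee_rot: [0.708, 0.02, 0.706, -0.02]
force: [-0.3, -0.2, 0.1]
grip_width: 0.239
```

Run:
```python
from rig import *
from h import *
s=ctrl.sense();print(s["eef_pos"].round(2),s["grip_width"],s["force"])
q=capture("side")
crop(q,275,195,370,315,5,"pics/i3.png")
plan(s,(523.5,84.9,75),(0.998,-0.057))
```

```text
[524.03  85.11  82.89] 0.2388532686111896 [-0.29235634 -0.15159392  0.09534901]
tool axes [[0.002, -0.0, -1.0], [0.057, 0.998, -0.0], [0.998, -0.057, 0.002]]
shift [ 0.79 -0.02 -0.05] yaw 0.0 alt -36.0 len 0.8 j6 -0.0 t 13.55
```

View pics/i3.png

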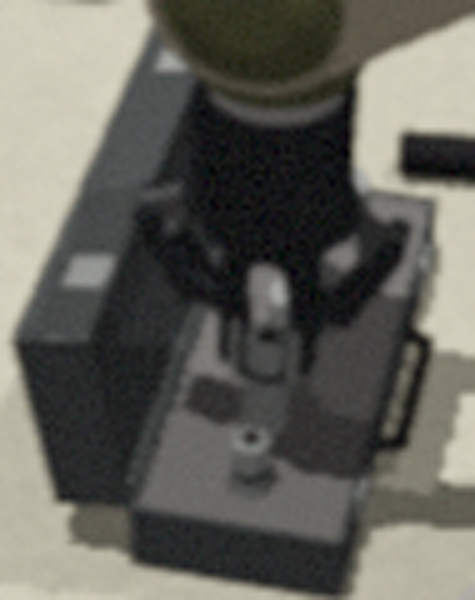

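Call:
{"method": "send_rows", "body": {"rows": "0 0.4 0 0 0;0 0.8 0 0 0;0 1.2 0 0 0;0 1.6 0 0 0;0 1.6 0 0 0"}}

```text
time_s: 14.1
eef_pos: [523.1, 84.9, 65.1]
ee_rot: [0.706, 0.02, 0.707, -0.02]
force: [0.5, -0.0, -0.5]
grip_width: 0.24
```

Call:
{"method": "send_rows", "body": {"rows": "0 0.5 0 0 0;0 1 0 0 0;0 1.5 0 0 0;0 1.8 0 0 0;0 2.0 0 0 0;0 2.05 0 0 0;0 2.05 0 0 0"}}

```text
time_s: 14.8
eef_pos: [523.5, 84.9, 45.3]
ee_rot: [0.707, 0.02, 0.707, -0.02]
force: [0.0, -0.2, -1.5]
grip_width: 0.239
```

Call:
{"method": "send_rows", "body": {"rows": "0.45 0 0 0 0;0.45 0 0 0 0;0.45 0 0 0 0;0.45 -0.5 0 0 0;0.45 -3 0 0 0;0.45 -7 0 0 0;0.45 -10 0 0 0;0.45 -12 0 0 0;0.45 -12 0 0 0;0 -12 0 0 0", "grip_force": 20}}

```text
time_s: 15.8
eef_pos: [523.2, 84.9, 165.0]
ee_rot: [0.707, 0.02, 0.707, -0.02]
force: [0.0, 0.3, -0.7]
grip_width: 0.292
```

Run:
```python
from rig import *
from h import *
s=ctrl.sense();print(s["eef_pos"].round(2),s["grip_width"],s["force"])
q=capture("side")
crop(q,275,195,370,315,5,"pics/i4.png")
print([(r["confidence"],r["location"]) for r in nets.spot_point(q,"lid_edge")])
```

```text
[523.25  84.9  165.02] 0.29226045356577746 [ 0.02709549  0.29736354 -0.73265233]
[(0.87, [627.3, 8.9, 142.1])]
```

View pics/i4.png

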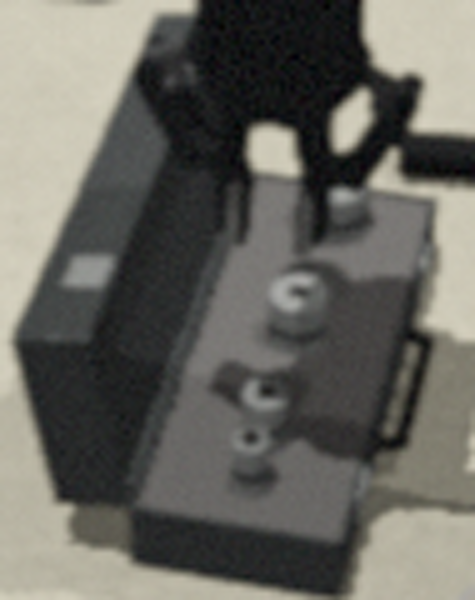

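Run:
```python
from rig import *
from h import *
import pickle
p,q=pickle.load(open("pq.pkl","rb"))
print("bin front",atz(p,328,139,0).round(),atz(p,328,139,60).round())
# lid angle from lid-top corner geometry: predicted outer edge vs image
o=np.array([519.4,14.1]);c,s_=np.cos(-.057),np.sin(-.057);X=np.array([c,s_]);Y=np.array([-s_,c])
for th in (1.65,1.7,1.75,1.8,1.9):
    P=[]
    for y in (138,-138):
        for r,n in ((106,38),(106,0)):
            e=53+r*-np.cos(th)+n*np.sin(th); z=40+r*np.sin(th)+n*np.cos(th)
            P.append([*(o+X*e+Y*y),z])
    print(th,((proj(p,P)-[255,190])*5.5).round().tolist(),((proj(q,P)-[275,195])*5).round().tolist())
s=ctrl.sense()
plan(s,(*(o+X*140),230),(0.057,0.998))
```

```text
bin front [808.  -3.   0.] [789.  -3.  60.]
1.65 [[19.0, 51.0], [11.0, 145.0], [723.0, 97.0], [719.0, 191.0]] [[21.0, 334.0], [100.0, 342.0], [166.0, 7.0], [234.0, 12.0]]
1.7 [[21.0, 40.0], [12.0, 132.0], [723.0, 85.0], [719.0, 178.0]] [[10.0, 336.0], [89.0, 341.0], [157.0, 9.0], [224.0, 11.0]]
1.75 [[23.0, 29.0], [13.0, 119.0], [723.0, 74.0], [720.0, 165.0]] [[0.0, 338.0], [78.0, 340.0], [148.0, 12.0], [215.0, 11.0]]
1.8 [[25.0, 19.0], [15.0, 107.0], [722.0, 64.0], [720.0, 152.0]] [[-9.0, 341.0], [67.0, 340.0], [139.0, 15.0], [205.0, 12.0]]
1.9 [[29.0, -0.0], [18.0, 83.0], [722.0, 44.0], [721.0, 128.0]] [[-27.0, 349.0], [46.0, 342.0], [123.0, 23.0], [187.0, 13.0]]
tool axes [[-0.002, 0.0, -1.0], [0.057, 0.998, 0.0], [0.998, -0.057, -0.002]]
shift [-6.62 -7.09 14.04] yaw -18.0 alt 18.0 len 17.1 j6 -0.0 t 15.9
```

Call:
{"method": "send_rows", "body": {"rows": "0 -4 0 0 -1.7;0 -6.6 0 0 -3.4;0 -6.6 -2 2 -5;0 -6.6 -4 5 -6.7;0 -6.6 -6 8 -8.4;0 -6.6 -7 11 -10;0 -6.6 -7.1 13 -11.7;0 -6.6 -7.1 14 -13.4;0 -6.6 -7.1 14 -15;0 -6.6 -7.1 14 -16.6;0 -6.6 -7.1 14 -18;0 -6.6 -7.1 14 -18"}}

```text
time_s: 17.1
eef_pos: [659.0, 6.0, 229.8]
ee_rot: [0.513, -0.485, 0.514, 0.486]
force: [-1.1, -0.4, -0.6]
grip_width: 0.0
```

Call:
{"method": "send_rows", "body": {"rows": "0 0 0 0 0;0 0 0 0 0;0 0 0 0 0"}}

```text
time_s: 17.4
eef_pos: [659.2, 6.0, 231.1]
ee_rot: [0.514, -0.485, 0.514, 0.485]
force: [-0.4, 1.3, 0.3]
grip_width: 0.001
```

Run:
```python
from rig import *
from h import *
s=ctrl.sense();print(s["eef_pos"].round(2),s["grip_width"],s["force"])
o=np.array([519.4,14.1]);c,s_=np.cos(-.057),np.sin(-.057);X=np.array([c,s_])
plan(s,(*(o+X*140),118),(0.057,0.998))
```

```text
[659.16   6.02 231.09] 0.0008890988381415327 [-0.43399287  1.32029271  0.33191224]
tool axes [[-0.0, 0.0, -1.0], [-0.998, 0.058, 0.0], [0.058, 0.998, 0.0]]
shift [ 1.131e+01 -0.000e+00  1.000e-02] yaw -0.02 alt 35.98 len 11.3 j6 -1.68 t 17.4
```

Call:
{"method": "send_rows", "body": {"rows": "0 4 0 0 0;0 8 0 0 0;0 11.3 0 0 0;0 11.3 0 0 0;0 11.3 0 0 0"}}

```text
time_s: 17.9
eef_pos: [659.6, 5.9, 119.4]
ee_rot: [0.514, -0.486, 0.514, 0.485]
force: [0.7, -0.2, 1.3]
grip_width: -0.002
```

Run:
```python
from rig import *
from h import *
s=ctrl.sense();print(s["eef_pos"].round(2),s["grip_width"],s["force"])
q=capture("side");crop(q,250,140,390,315,4,"pics/l1.png")
# path: contact r along lid, tool coords (case x, z)
for th in np.arange(1.8,-.01,-.1):
    r=85; x=53-r*np.cos(th)+38*np.sin(th); z=40+r*np.sin(th)+38*np.cos(th)
    print(round(th,1),round(x+11*np.sin(max(th,0)),1),round(z,1), "edge z",round(40+106*np.sin(th)+38*np.cos(th)))
```

```text
[659.63   5.95 119.42] -0.0019202796017951235 [ 0.66672183 -0.2442709   1.32153957]
1.8 120.0 114.1 edge z 135
1.7 112.5 119.4 edge z 140
1.6 104.5 123.9 edge z 145
1.5 95.9 127.5 edge z 148
1.4 86.8 130.2 edge z 151
1.3 77.5 132.1 edge z 152
1.2 67.9 133.0 edge z 153
1.1 58.1 133.0 edge z 152
1.0 48.3 132.1 edge z 150
0.9 38.5 130.2 edge z 147
0.8 28.9 127.5 edge z 143
0.7 19.6 123.8 edge z 137
0.6 10.5 119.4 edge z 131
0.5 1.9 114.1 edge z 124
0.4 -6.2 108.1 edge z 116
0.3 -13.7 101.4 edge z 108
0.2 -20.6 94.1 edge z 98
0.1 -26.7 86.3 edge z 88
-0.0 -32.0 78.0 edge z 78
```

View pics/l1.png

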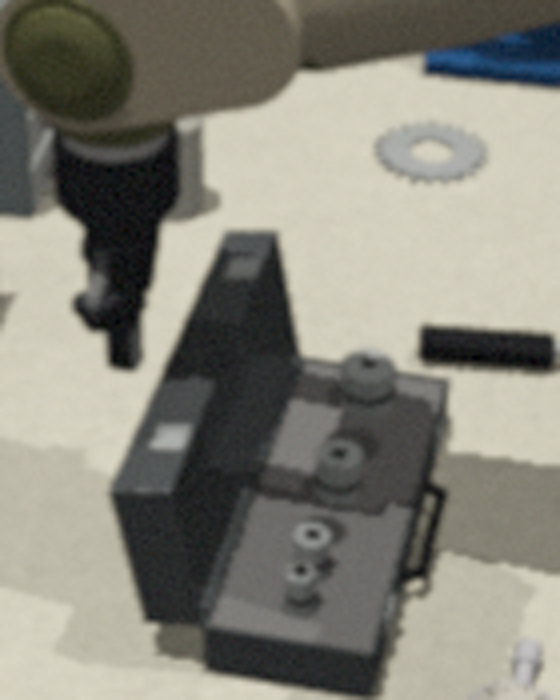

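Call:
{"method": "send_rows", "body": {"rows": "0 0 2 0 0;0 -0.1 2.8 0 0;0 -0.6 3.6 0 0;0 -1 4.5 0 0;0 -1.2 5.4 0 0;0 -1.4 6.3 0 0;0 -1.5 7.3 0 0;0 -1.5 8.2 0 0;0 -1.4 9.2 0 0;0 -1.4 9.2 0 0"}}

```text
time_s: 18.95
eef_pos: [565.8, 11.5, 132.0]
ee_rot: [0.513, -0.485, 0.515, 0.486]
force: [0.3, -0.8, -0.2]
grip_width: 0.002
```

Run:
```python
from rig import *
from h import *
s=ctrl.sense();print(s["eef_pos"].round(2),s["grip_width"],s["force"])
q=capture("side");crop(q,250,140,390,315,4,"pics/l2.png")
```

```text
[565.8   11.49 132.01] 0.0022026556552386255 [ 0.26165658 -0.76386589 -0.23127976]
```

View pics/l2.png

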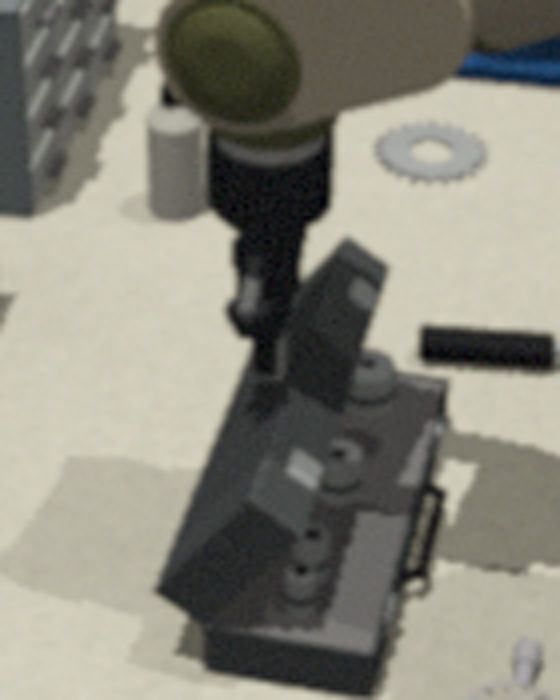

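Call:
{"method": "send_rows", "body": {"rows": "0 0.2 0.95 0 0;0 0.45 1.9 0 0;0 0.8 2.85 0 0;0 1.25 3.75 0 0;0 1.8 4.6 0 0;0 2.4 5.4 0 0;0 3.05 6.2 0 0;0 3.8 6.85 0 0;0 4.5 7.5 0 0;0 4.5 7.5 0 0"}}

```text
time_s: 20.0
eef_pos: [491.1, 15.8, 86.1]
ee_rot: [0.513, -0.485, 0.515, 0.486]
force: [1.3, 0.4, 0.8]
grip_width: -0.006
```

Call:
{"method": "send_rows", "body": {"rows": "0 0.4 0.3 0 0;0 0.8 0.5 0 0;0 0.9 0.5 0 0;0 0.9 0.5 0 0"}}

```text
time_s: 20.4
eef_pos: [487.3, 15.9, 78.2]
ee_rot: [0.514, -0.485, 0.514, 0.486]
force: [-0.1, 0.9, 0.5]
grip_width: -0.003
```

Run:
```python
from rig import *
from h import *
s=ctrl.sense();print(s["eef_pos"].round(2),s["grip_width"],s["force"])
q=capture("side");crop(q,250,140,390,315,4,"pics/l3.png")
```

```text
[487.34  15.86  78.2 ] -0.0026326133345671767 [-0.09799711  0.88829072  0.54232222]
```

View pics/l3.png

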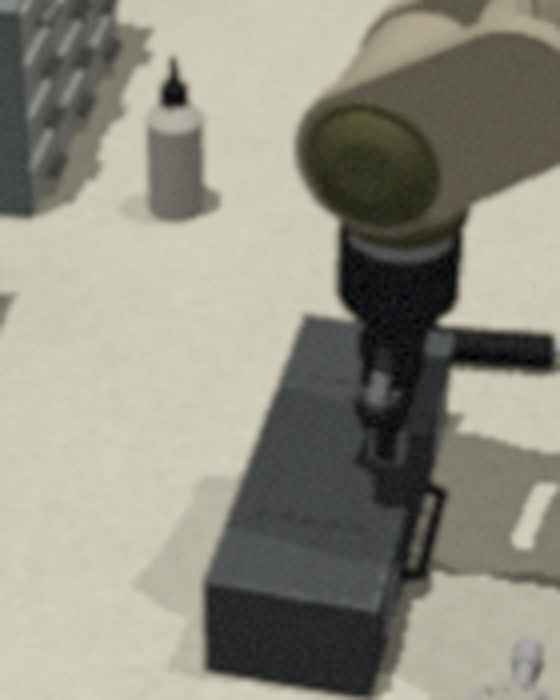

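Call:
{"method": "send_rows", "body": {"rows": "0 0.1 0 0 0;0 0.2 0 0 0;0 0.2 0 0 0"}}

```text
time_s: 20.75
eef_pos: [487.7, 15.8, 77.9]
ee_rot: [0.514, -0.486, 0.514, 0.485]
force: [-8.5, 1.9, 20.6]
grip_width: -0.0
```

Call:
{"method": "send_rows", "body": {"rows": "0 -3 0 0 0;0 -7 0 0 0;0 -11 0 0 0;0 -15 0 0 0;0 -15 3 0 0;0 -15 7 0 0;0 -15 11 0 0;0 -15 15 0 0;0 -15 15 0 0;0 -15 15 0 0"}}

```text
time_s: 21.75
eef_pos: [337.8, 24.3, 226.7]
ee_rot: [0.514, -0.486, 0.514, 0.485]
force: [-0.5, 0.0, 1.0]
grip_width: 0.0
```

Run:
```python
from rig import *
from h import *
s=ctrl.sense();print(s["eef_pos"].round(2),s["force"],s["time_s"])
q=capture("side");p=capture("top");cv2.imwrite("pics/fs.png",q["pixels"][:,:,::-1]);cv2.imwrite("pics/ft.png",p["pixels"][:,:,::-1])
print([(r["confidence"],r["location"]) for r in nets.spot_point(q,"lid_edge")])
crop(q,250,180,390,330,4,"pics/fz.png")
```

```text
[337.81  24.32 226.72] [-0.4522314   0.01223926  0.99832895] 21.75
[(0.64, [466.0, 19.1, 82.7])]
```

View pics/fs.png

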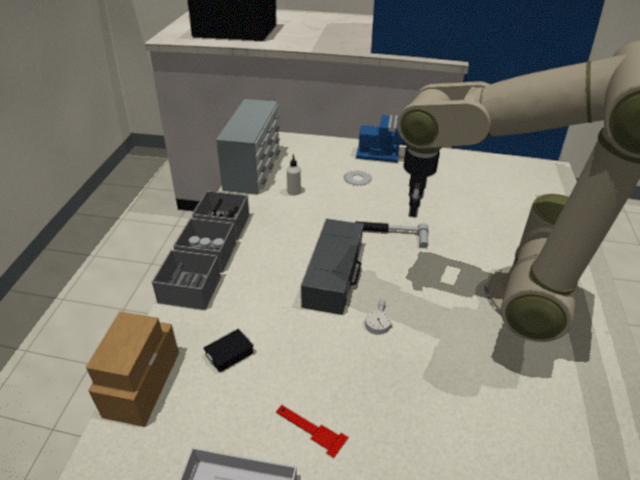

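View pics/fz.png

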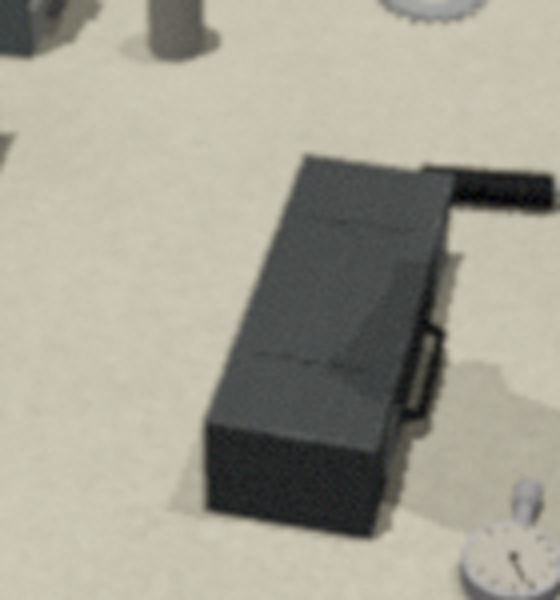

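View pics/ft.png

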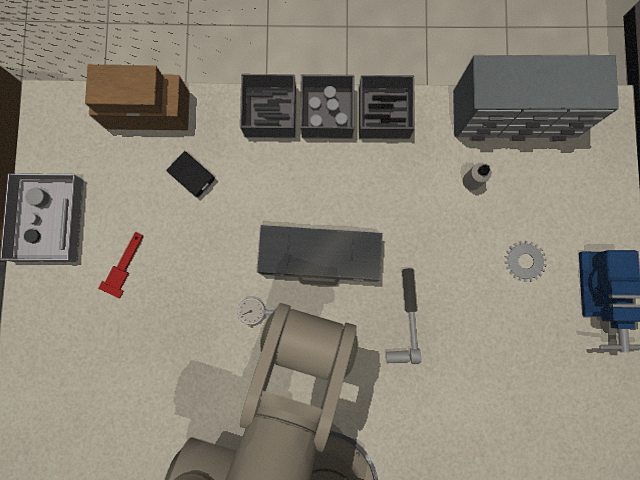

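The lid is shut with no gap showing (about (305–360, 222–310) in the side view). All the bystanders are where they started, and the robot is touching nothing.

```bash
python3 -c "
from rig import *
print(workorder.finish_job())"
```

```text
the job is handed in; nothing more can be done
None
```

Both loose sockets are back in the case and the lid is shut. The 30 mm socket went into pocket 4 first, then the 22 mm socket into pocket 2. I then pushed the lid shut from behind and pressed it down. The job was handed in at about 22 s; no verdict is reported.

**Sockets:** both went in with the sideways force under 4 N, down to within about 1 mm of full depth, and were then released. The side view showed each one standing in its pocket. I did not look inside again after shutting the lid.

**Lid:** with about 20 N of downward push it stopped firm at 77.9 mm, against 78 mm expected when shut. The final pictures show no gap. The network put the lid edge at z = 82.7 mm, about 5 mm higher than expected; I trusted the firm stop and the pictures, as the network is only good to about 4 mm.

**Rest of the bench:** the ratchet with its socket and the other bystanders looked unmoved, and the arm was clear at hand-in.

**Disagreement:** the two cameras differed by about 4.5 mm in x. I used their average and displacements relative to the gripped sockets, and both sockets went in on the first try.

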